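# Mount the thin honing plate in its stone holder

### The arm

A 6-joint arm with a two-finger parallel gripper is mounted at the origin on the work surface. World frame = base frame: x ahead of the robot, y to its left, z up, the work surface at z = 0. Lengths are in m, angles in rad, forces in N, time in s.
With the tool pointing down it reaches from about 0.275 to 0.775 m from the base axis. Payload 14.6 kg.
Tool frame: the origin (TCP) lies midway between the tips of the shut fingers; the grasp point (between the pads) lies 19 mm behind it; z points along the fingers, y is the direction in which the jaws open and shut (so a half turn about z gives the same grasp; the last joint's range is limited). The gripper opens to 85 mm and grips with 20 to 120 N. Pads are 22 mm wide; open, the fingers measure 114 mm over their backs; the gripper's body (76 mm by 85 mm) begins 54 mm behind the grasp point. The pads swing forward as they close: fully open they stand 13 mm farther back than shut.
Start: joints at [0.999, 0.263, -0.048, 1.259, 0, 1.415], TCP at [0.213, 0.48, 0.231] pointing down, gripper open.
Joint ranges: [-2.65, 2.65], [-0.89, 1.7], [-1.18, 1.37], [-2.13, 2.11], [-1.35, 1.29], [-3.14, 3.14]. Speed limits (rad/s): [1.89, 1.89, 2.57, 2.79, 3.14, 3.14].

### API

Orientations are given as a unit quaternion [w, x, y, z].
In Python, from cell import move_to, move_l, set_joints, gripper_to, wait, inverse_kinematics, get_obs, grab_frame, camera_params, IKError, finish_job gives the robot as it stands. Calls block until the motion is done:
- move_to(position, orientation): joint-space move of the TCP to a pose.
- move_l(position, rot=None, max_speed=0.15, stop_force=None): straight line of the TCP; rot=None keeps the orientation; max_speed is the mean speed in m/s. With stop_force (N) it stops when the force on the tool has changed by that much, and returns True; else False.
- set_joints(angles): joint-space move.
- gripper_to(opening, grasp_force=None): finger opening in m; grasp_force is the grip in N (None keeps the last); returns when the fingers have stopped.
- wait(seconds).
- inverse_kinematics(position, orientation): joint angles nearest the present ones, or None.
- get_obs(): the state.
- grab_frame(name): name is "scene" or "side" or "wrist"; returns (picture, depth): 400x640x3 uint8, red, green, blue; 400x640 float32, m along the optical axis (not along the pixel's ray), 0 where there is no reading.
- camera_params(name): a dict with "fx", "fy", "cx", "cy" (pixels), "world_from_camera" (4x4, takes a point from camera to world coordinates); the wrist camera has in their place "mount" (4x4, takes a point from camera to tool coordinates, whose origin is the TCP and whose axes are the flange's). Camera axes: x right, y up, looking along -z (the intrinsics and any distortion apply to the point x, -y, -z); pixel columns grow to the right and rows downward; lengths in m; the calibration is good to about 2 mm. A picture is of the moment at which its call begins: read the wrist's pose just before it. camera_params takes no time and is no camera call.
A pose or a line that the arm cannot do raises IKError and nothing moves.
- finish_job(): hands the job in, once; it reports no verdict.
The state is a dict: "time_s": time; "qpos": joint angles; "qvel": joint speeds; "effort": joint torques, N m; "tcp_pos": TCP position; "eef_rot": TCP orientation; "contact_force": force on the tool from outside, world axes, zero at the start; "torque": the same for the moment, N m; "width": finger opening in m.
Only numpy, scipy, OpenCV 4.12 (cv2) and the standard library are available. Lean on these libraries where they do the work, as an engineer would, in place of code of your own. Each camera call takes 0.05 s, during which the arm holds its last target.

### The job

Mount the thin honing plate in the stone holder: it lies flush in the shallow recess of the low carving bench, where its sides cannot be gripped, so press lightly on its face and slide it forward out of the open front edge until about a third of its length hangs out, then take it by the two long sides of the overhanging part. Lay it flat, square and centred on the bed between the holder's two end stops, let go, and ease the sliding stop up until the plate is snug between both stops with no play. The ceramic is brittle and scratches: keep the pressure under about 20 N while it slides, never squeeze it between the stops with more than about 40 N, do not drop it, and leave the tools lying around where they are.

Things in the scene. Friction and masses are not known exactly. Their poses are not given: they have to be found in the camera images.
- plate: thin grey ceramic honing plate, a plain rectangle 160 x 60 x 3 mm, about 110 g (varies), lying in the bench's recess with its face flush with the bench top. Origin: centre of its underside; x along its 160 mm length, y along its width, z up. Both ends are alike. Slides on the bench with a friction of about 0.25 (varies), less than fingertips have on it
- bench: low carving bench, fixed: brown wooden slab on two feet, 290 mm deep (x), 320 mm wide (y), top 70 mm above the origin, slab 45 mm thick. Along its middle runs a recess 65 mm wide, 3 mm deep, from the open front edge 232 mm back, holding the plate. Free space below and in front of the front edge. Origin: underside, mid-width, 70 mm behind the front edge; x points back, away from the robot, z up
- bench_edge (a point): middle of the recess floor at its open front end, on the bench's front edge facing the robot, 67 mm above the bench's origin; axes as the bench: the edge runs along y, the bench lies to +x
- holder: stone holder, fixed on the table: dark wooden bar from x = -155 to +115 mm with a flat bed 50 mm wide (the plate stands out 5 mm each side), 30 mm above the origin. Origin: underside; x along its length, z up. At +x a fixed brass stop 3 mm high, inner face at x = +85 mm; at -x, nearer the robot, the sliding stop. A snug plate has its centre at x = +5, y = 0, underside z = 30 mm
- fixed_face (a point): middle of the inner face of the fixed end stop, 1.5 mm above the bed; axes as the holder
- stop: brass sliding end stop on the holder's bed, 50 mm wide; axes as holder. Origin: on the bed, middle of its inner face. A 3 mm high lip reaches back 12 mm, then an upright thumb block 28 mm high, x = -12 to -28 mm (push its back face, towards +x). Slides along x with about 4 N friction, stays where left; starts 10 to 25 mm further back than when snug, where its origin is 160 mm from the fixed face
- stop_face (a point): middle of the inner face of the sliding end stop, 1.5 mm above the bed; axes as the holder
- slip: bystander: dark grey slip stone, 95 x 36 x 14 mm, on the carving bench; origin: centre of its underside
- gouge: bystander: carving gouge with a dark wooden handle, 210 mm long, 22 mm thick, lying at the back of the carving bench; origin: where handle and blade meet, underside
- knife: bystander: carving knife with a wooden handle, 155 mm long, 18 mm thick, on the carving bench; origin: where handle and blade meet, underside
- brush: bystander: dark wooden bench brush, 200 x 40 x 20 mm, lying on the table beside the holder, on its +y side; origin: near its middle, underside
- oil: bystander: small amber bottle with black cap, 44 mm across, 100 mm tall, standing on the table beside the holder, on its -y side; origin: centre of its underside
Not all that is in view belongs to the job. Of the things like the plate, leave any that is black or purple; of the rest the larger one is meant.

How it is judged:
On the way, in this order (a step that is already met when the one before it is completed fails the run):
1. the plate lies flat in the recess, hanging out over the front edge by about a third of its length: its centre 10 to 45 mm behind the edge (35 to 70 mm of overhang) (x of plate in the frame of bench_edge between 0.01 and 0.045 m and z of plate in the frame of bench_edge between -0.003 and 0.002 m and angle between plate's own z axis and vertical below 0.04 rad), for 0.1 s.
2. the plate has been laid on the holder's bed between the stops and let go (horizontal distance between plate and holder below 0.03 m and z of plate in the frame of holder between 0.027 and 0.032 m and angle between plate's own z axis and vertical below 0.04 rad and contact force between plate and the fingers below 0.05 N), for 0.1 s.
At the end, for the whole second after the job is handed in: The plate lies let go, at rest and flat on the holder's bed between the end stops, centred across the bed within 8 mm and square within 0.08 rad, and snug: the stops' faces are under 161.5 mm apart (less than 1.5 mm of play) (distance between stop_face and fixed_face below 0.1615 m and x of plate in the frame of holder between 0.0025 and 0.0075 m and y of plate in the frame of holder between -0.008 and 0.008 m and z of plate in the frame of holder between 0.0285 and 0.0312 m and angle between the x axis of plate and the x axis of holder, either way round below 0.08 rad and angle between plate's own z axis and vertical below 0.02 rad and linear speed of plate below 0.01 m/s); the robot touches nothing.
It fails at once if the plate was dragged over the bench while pressed down with more than 20 N (contact force between plate and bench above 20 N and linear speed of plate above 0.01 m/s).
It fails at once if the plate was squeezed by the sliding stop with more than 40 N (contact force between plate and stop above 40 N).
It fails at once if the plate was dropped: it fell freely by more than about 10 mm, or fell off the bench or the holder (height (world z) of plate below 0.018 m or (contact force between plate and the fingers below 0.05 N and linear speed of plate above 0.45 m/s)).
It fails at once if a tool lying on the bench was shoved more than 30 mm (distance of any of slip, gouge, knife from where it was at the start of the episode above 0.03 m).
It fails at once if the brush or the bottle beside the holder was shoved more than 30 mm or the bottle knocked over (distance of any of brush, oil from where it was at the start of the episode above 0.03 m or angle between oil's own z axis and vertical above 0.5 rad).
It also fails if it takes over 58 s, if anything falls off the work surface, if the arm or the gripper's body presses on something with over 40 N, if the wrist force passes 120 N, or if a joint passes its speed limit or range.

## Working session

There is one attempt and no reset: what is moved stays moved. The work goes in short steps, each a Python script; the robot and the scene stay as the last script left them, time stands still between calls to the robot, and variables do not carry over. Pictures are saved under pics/ and viewed, and the job is handed in when it is done.

```bash
ls; mkdir -p pics; python3 - <<'E'
from cell import *
import cv2,numpy as np
for n in ["scene","side","wrist"]:
    im,d=grab_frame(n); cv2.imwrite(f"pics/{n}0.png",im[:,:,::-1]); np.save(f"pics/{n}0.npy",d)
    p=camera_params(n); print(n,p)
o=get_obs();print(o)
E
```

```text
pics
scene {'fx': 373.19892821581243, 'fy': 373.19892821581243, 'cx': 316.74625106973156, 'cy': 198.01552929996927, 'world_from_camera': array([[-0.8364697 , -0.31499094,  0.44844081,  0.99345047],
       [ 0.54799125, -0.47345261,  0.68960004,  0.66140763],
       [-0.00490229,  0.82257118,  0.56864103,  0.6707692 ],
       [ 0.        ,  0.        ,  0.        ,  1.        ]])}
side {'fx': 417.3189113870656, 'fy': 417.3189113870656, 'cx': 320.9237229306316, 'cy': 195.46813854710436, 'world_from_camera': array([[ 0.82705279,  0.38323896, -0.4112318 ,  0.12503427],
       [-0.56181324,  0.58787982, -0.58203368, -0.6704153 ],
       [ 0.01869689,  0.71240804,  0.70151636,  0.78229034],
       [ 0.        ,  0.        ,  0.        ,  1.        ]])}
wrist {'fx': 326.95903770344586, 'fy': 326.95903770344586, 'cx': 319.68005382760936, 'cy': 201.68084982148787, 'mount': array([[-7.83694170e-04,  9.48197676e-01,  3.17679955e-01,
         8.15944622e-02],
       [ 9.99999650e-01,  8.36086547e-04, -2.85867101e-05,
        -1.55555136e-03],
       [-2.92713789e-04,  3.17679821e-01, -9.48197999e-01,
        -1.42700521e-01],
       [ 0.00000000e+00,  0.00000000e+00,  0.00000000e+00,
         1.00000000e+00]])}
{'time_s': 0.15, 'qpos': array([ 9.98701368e-01,  2.63432647e-01, -4.87634871e-02,  1.25942659e+00,
        1.56734436e-06,  1.41548840e+00]), 'qvel': array([ 0.00080419, -0.00199306,  0.00333591,  0.0005834 , -0.00109788,
       -0.00115381]), 'effort': array([ 1.78856510e-03, -6.37826729e+01,  3.84646583e+01,  1.06365522e-02,
       -9.85403221e-05, -1.77265827e-05]), 'tcp_pos': array([0.21242679, 0.47987589, 0.23093557]), 'eef_rot': array([-1.47721474e-04,  2.06888421e-01,  9.78364457e-01, -3.85889618e-04]), 'contact_force': array([-1.07908274,  0.30841596, -1.58594036]), 'torque': array([-0.02972207,  0.00380177, -0.04781309]), 'width': 0.08529011995988188}
```

View pics/scene0.png

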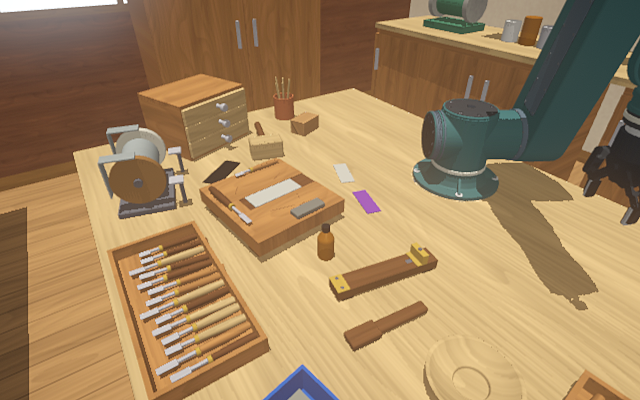

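View pics/side0.png

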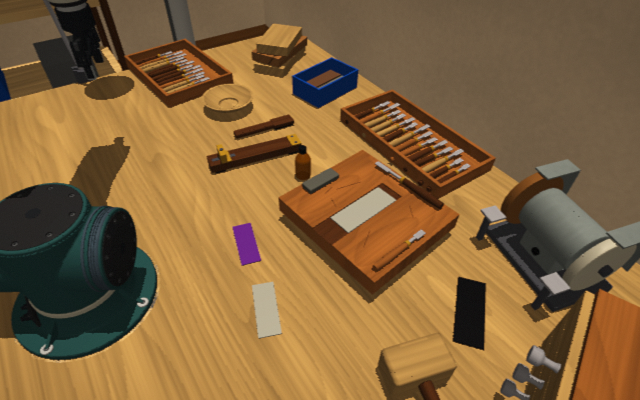

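View pics/wrist0.png

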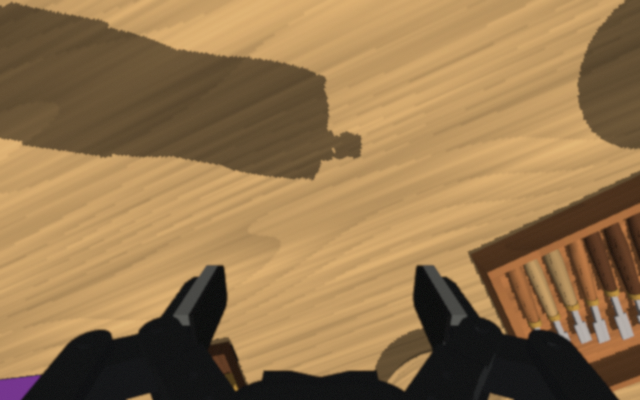

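The pictures show four plate-like things, with side-view pixels: purple (247,244), black (470,313), light grey on the table (266,310), and grey in the bench recess (365,210). Black and purple are excluded, and the larger of the two grey ones, in the recess, should be the plate. I'll confirm that by size and an enlarged crop.

```bash
cat > h.py <<'E'
import numpy as np,cv2
from cell import *
from scipy.spatial.transform import Rotation as R
def T(n,tp=None,q=None):
    p=camera_params(n)
    if n!="wrist": return p,np.array(p["world_from_camera"])
    W=np.eye(4);W[:3,:3]=R.from_quat([q[1],q[2],q[3],q[0]]).as_matrix();W[:3,3]=tp
    return p,W@np.array(p["mount"])
def onplane(n,uv,z,tp=None,q=None):
    p,W=T(n,tp,q);uv=np.atleast_2d(np.asarray(uv,float))
    d=np.c_[(uv[:,0]-p["cx"])/p["fx"],-(uv[:,1]-p["cy"])/p["fy"],-np.ones(len(uv))]@W[:3,:3].T
    o=W[:3,3];return o+d*((z-o[2])/d[:,2])[:,None]
def cloud(n,dep,tp=None,q=None):
    p,W=T(n,tp,q);v,u=np.mgrid[:dep.shape[0],:dep.shape[1]]
    P=np.stack([(u-p["cx"])/p["fx"]*dep,-(v-p["cy"])/p["fy"]*dep,-dep],-1)
    return P@W[:3,:3].T+W[:3,3]
def proj(n,P,tp=None,q=None):
    p,W=T(n,tp,q);c=(np.atleast_2d(P)-W[:3,3])@W[:3,:3]
    return np.c_[p["cx"]-p["fx"]*c[:,0]/c[:,2],p["cy"]+p["fy"]*c[:,1]/c[:,2]]
E
python3 - <<'E'
from h import *
for n in ["side","scene"]:
    im=cv2.imread(f"pics/{n}0.png");d=np.load(f"pics/{n}0.npy")
    C=cloud(n,d);print(n,"depth valid",(d>0).mean())
    hsv=cv2.cvtColor(im,cv2.COLOR_BGR2HSV)
    m=((hsv[...,1]<60)&(hsv[...,2]>120)).astype(np.uint8)
    k,l,s,c=cv2.connectedComponentsWithStats(m)
    for i in range(1,k):
        if 150<s[i,4]<5000:
            pt=C[int(c[i,1]),int(c[i,0])]
            if abs(pt[2])<.15 and pt[0]>0.2:
                cn=cv2.findContours((l==i).astype(np.uint8),0,1)[0][0]
                z=np.median(C[l==i][:,2])
                w=onplane(n,cn[:,0],z)
                r=cv2.minAreaRect((w[:,:2]*1000).astype(np.float32))
                print(c[i].round(),s[i,4],"z",z.round(4),r)
im=cv2.imread("pics/side0.png");
a=cv2.resize(im[140:300,260:480],None,fx=3.4,fy=3.4,interpolation=2);cv2.imwrite("pics/c1.png",a)
a=cv2.resize(im[110:180,190:320],None,fx=6,fy=6,interpolation=2);cv2.imwrite("pics/c2.png",a)
im=cv2.imread("pics/scene0.png");
a=cv2.resize(im[230:310,310:450],None,fx=5.5,fy=5.5,interpolation=2);cv2.imwrite("pics/c3.png",a)
E
```

```text
side depth valid 0.99586328125
[362. 209.] 1220 z 0.0693 ((603.2992553710938, -169.5189208984375), (158.84725952148438, 59.76072692871094), 6.877768516540527)
[493. 213.] 218 z 0.0925 ((827.0782470703125, -360.07061767578125), (39.57463455200195, 39.48188018798828), 76.12107849121094)
[555. 283.] 346 z 0.0924 ((778.5406494140625, -551.5784912109375), (39.89047622680664, 39.825618743896484), 76.01792907714844)
[266. 310.] 1126 z 0.0018 ((297.75738525390625, -236.93667602539062), (123.55245971679688, 44.2068977355957), 68.27653503417969)
scene depth valid 0.99584375
[343. 173.] 251 z -0.002 ((298.80535888671875, -237.1343536376953), (128.07579040527344, 46.67072677612305), 67.66666412353516)
[173. 183.] 222 z 0.0844 ((843.6419677734375, -346.6361999511719), (153.11387634277344, 59.91001892089844), 65.6189956665039)
[272. 192.] 669 z 0.0665 ((605.4653930664062, -169.38720703125), (162.27923583984375, 63.46232986450195), 7.114867210388184)
[307. 207.] 264 z 0.0806 ((571.199462890625, -34.66975402832031), (93.79627990722656, 33.71427917480469), 6.938438892364502)
[155. 311.] 172 z 0.0226 ((996.881103515625, 37.165218353271484), (16.52638053894043, 69.4871826171875), 89.12940216064453)
[167. 327.] 185 z 0.0219 ((986.3482055664062, 92.83757781982422), (16.164011001586914, 66.54109954833984), 87.36930084228516)
[175. 336.] 175 z 0.0227 ((978.411376953125, 122.92778778076172), (61.27383041381836, 14.924793243408203), 1.2409240007400513)
[178. 347.] 173 z 0.0225 ((981.3860473632812, 150.1904296875), (15.737813949584961, 56.142906188964844), 87.31289672851562)
[173. 363.] 264 z 0.0233 ((997.0712890625, 180.4539794921875), (73.806396484375, 15.836417198181152), 0.9857290387153625)
[186. 371.] 240 z 0.0225 ((981.182373046875, 208.51820373535156), (69.12593841552734, 15.135236740112305), 0.7160884141921997)
```

View pics/c1.png

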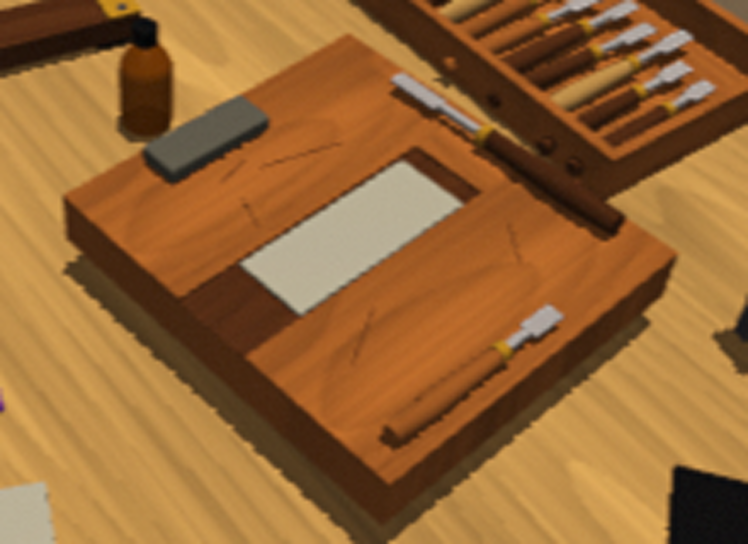

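View pics/c2.png

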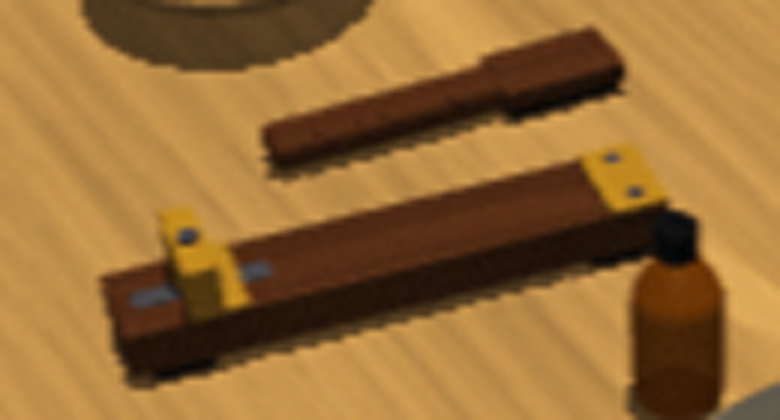

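View pics/c3.png

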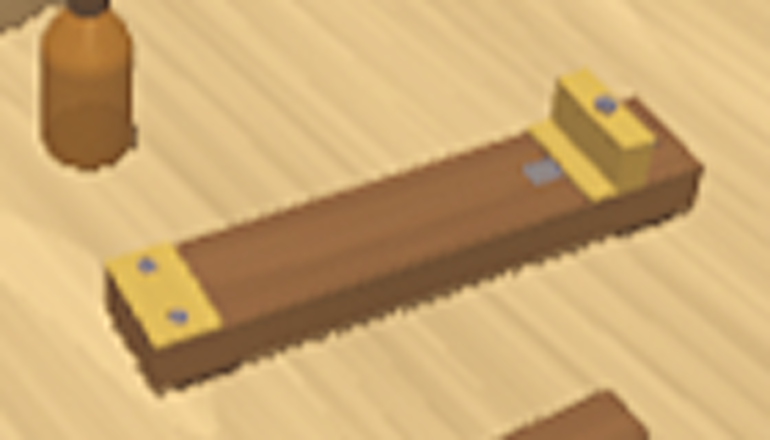

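The crop at side pixel (362,209) shows the pale-grey plate in the recess. It measures 159 x 60 mm at z = 69 mm, against 124 x 44 mm for the loose one at (266,310), so it is the plate I want. Next I'll measure the bench and holder from their corners, using both views.

```bash
python3 - <<'E'
from h import *
def f(n,off,s,pts): return np.array(pts,float)/s+np.array(off)
b=onplane("side",f("side",(260,140),3.4,[(65,200),(388,483),(675,258),(350,35)]),.07)
print("bench L,near,right,top",b.round(4).tolist());print([np.linalg.norm(b[i]-b[(i+1)%4]).round(4) for i in range(4)])
r=onplane("side",f("side",(260,140),3.4,[(178,297),(247,355)]),.07);print("recess mouth",r.round(4).tolist())
h=onplane("scene",f("",(310,230),5.5,[(105,262),(155,348)]),.033);print("holder far end",h.round(4).tolist())
h=onplane("scene",f("",(310,230),5.5,[(180,243),(222,325)]),.033);print("fixed inner",h.round(4).tolist())
h=onplane("scene",f("",(310,230),5.5,[(703,168),(637,98)]),.030);print("near end",h.round(4).tolist())
h=onplane("scene",f("",(310,230),5.5,[(528,130),(600,200)]),.033);print("stop inner",h.round(4).tolist())
h=onplane("side",f("",(190,110),6,[(102,277),(122,332+40)]),.030);print("s near end",h.round(4).tolist())
h=onplane("side",f("",(190,110),6,[(583,160),(613,211)]),.033);print("s fixed inner",h.round(4).tolist())
h=onplane("side",f("",(190,110),6,[(230,248),(252,305)]),.033);print("s stop inner",h.round(4).tolist())
d=np.load("pics/side0.npy");C=cloud("side",d)
for n,u,v in [("brush",265,127),("oilcap",303,150),("oil",303,170)]: print(n,C[v,u])
E
```

```text
bench L,near,right,top [[0.4518, -0.034, 0.07], [0.4927, -0.3437, 0.07], [0.7739, -0.3114, 0.07], [0.7383, 0.0036, 0.07]]
[np.float64(0.3124), np.float64(0.2831), np.float64(0.3171), np.float64(0.289)]
recess mouth [[0.4687, -0.1537, 0.07], [0.4787, -0.2189, 0.07]]
holder far end [[0.6431, 0.1726, 0.033], [0.6527, 0.2215, 0.033]]
fixed inner [[0.6106, 0.1812, 0.033], [0.6232, 0.2267, 0.033]]
near end [[0.3898, 0.27, 0.03], [0.38, 0.2219, 0.03]]
stop inner [[0.4394, 0.2119, 0.033], [0.4446, 0.2608, 0.033]]
s near end [[0.3856, 0.2598, 0.03], [0.3662, 0.192, 0.03]]
s fixed inner [[0.6203, 0.2127, 0.033], [0.6114, 0.1696, 0.033]]
s stop inner [[0.4439, 0.2436, 0.033], [0.4343, 0.1996, 0.033]]
brush [0.59686352 0.30859308 0.01970657]
oilcap [0.58359839 0.06578122 0.09608888]
oil [0.57732589 0.05719855 0.03563503]
```

```bash
cat >> h.py <<'E'
def down(deg):
    a=np.radians(deg);return [0,np.cos(a/2),np.sin(a/2),0]
E
python3 - <<'E'
from h import *
for nm,p,yaw in [("viewH",(.51,.22,.27),-10.6),("place",(.47,.23,.007),-10.6),("push",(.37,.25,.045),-10.6),("viewB",(.54,-.18,.3),7),("press",(.62,-.167,.069),7),("grasp",(.45,-.19,.043),7)]:
    for a in (0,180):
        q=inverse_kinematics(p,down(yaw+a)); print(nm,a,None if q is None else np.round(q,2))
E
```

```text
viewH 0 [ 0.26  0.31  0.12  1.38  0.   -2.7 ]
viewH 180 [0.26 0.31 0.12 1.38 0.   0.45]
place 0 [ 0.3   0.43 -0.46  0.68  0.   -2.66]
place 180 [ 0.3   0.43 -0.46  0.68  0.    0.48]
push 0 [ 0.41  0.28 -0.59  0.71  0.   -2.55]
push 180 [ 0.41  0.28 -0.59  0.71  0.    0.6 ]
viewB 0 [-0.46  0.33  0.24  1.48  0.    2.55]
viewB 180 [-0.46  0.33  0.24  1.48  0.   -0.59]
press 0 [-0.39  0.54 -0.04  0.98  0.    2.63]
press 180 [-0.39  0.54 -0.04  0.98  0.   -0.51]
grasp 0 [-0.57  0.34 -0.49  0.74  0.    2.45]
grasp 180 [-0.57  0.34 -0.49  0.74  0.   -0.69]
```

```bash
python3 - <<'E'
from h import *
import json
L={}
for nm,p,yaw in [("vH",(.50,.225,.26),-10.6),("vB",(.54,-.18,.31),7)]:
    move_to(p,down(yaw+180)); wait(.2)
    if nm=="vB": gripper_to(0,40)
    o=get_obs(); im,d=grab_frame("wrist"); cv2.imwrite(f"pics/{nm}.png",im[:,:,::-1]); np.save(f"pics/{nm}.npy",d)
    L[nm]=[o["tcp_pos"].tolist(),list(map(float,o["eef_rot"]))]; print(o["time_s"],o["tcp_pos"],o["width"],o["contact_force"])
json.dump(L,open("views.json","w"))
E
```

```text
1.7833 [0.49957443 0.22573799 0.26001868] 0.08531792223563174 [0.29714622 0.72553142 0.21043411]
4.3167 [ 0.53998387 -0.18003299  0.30998866] -0.00028675636838496223 [ 0.82405583 -0.13654743 -1.26234596]
```

View pics/vH.png

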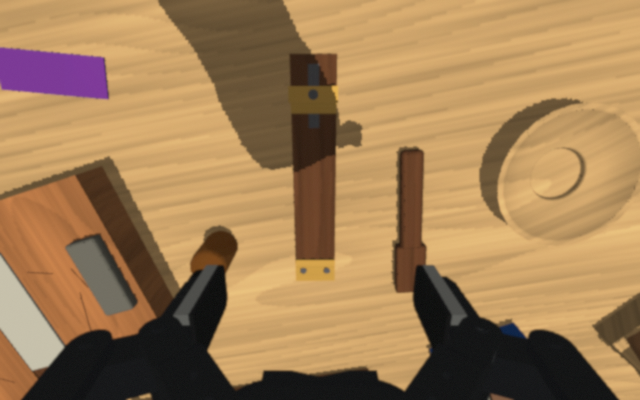

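View pics/vB.png

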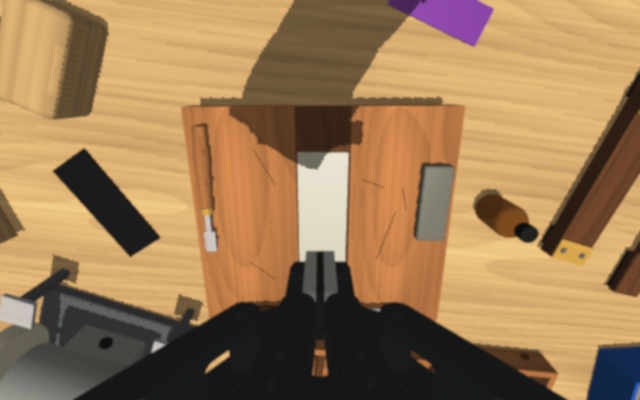

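The holder view shows the fixed stop at (315,268), the sliding stop at (313,98), the bottle at (215,250) and the brush at (410,220). The bench view shows the front edge at row ~106 and the near end of the plate at row ~152. I'll enlarge both for edges.

```bash
python3 - <<'E'
import cv2
a=cv2.imread("pics/vH.png")
b=cv2.resize(a[45:290,270:360],None,fx=3,fy=2.4,interpolation=2);
l=cv2.resize(a[45:145,270:360],None,fx=4.4,fy=4.4,interpolation=2);r=cv2.resize(a[190:290,270:360],None,fx=4.4,fy=4.4,interpolation=2)
cv2.imwrite("pics/vHc.png",cv2.convertScaleAbs(cv2.hconcat([l,r]),alpha=1.6))
a=cv2.imread("pics/vB.png");cv2.imwrite("pics/vBc.png",cv2.resize(a[90:170,260:390],None,fx=6,fy=6,interpolation=2))
E
```

```text
(no output)
```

View pics/vHc.png

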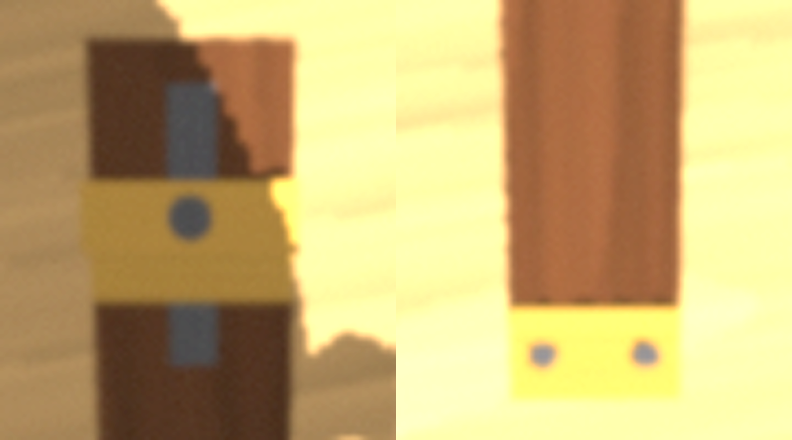

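View pics/vBc.png

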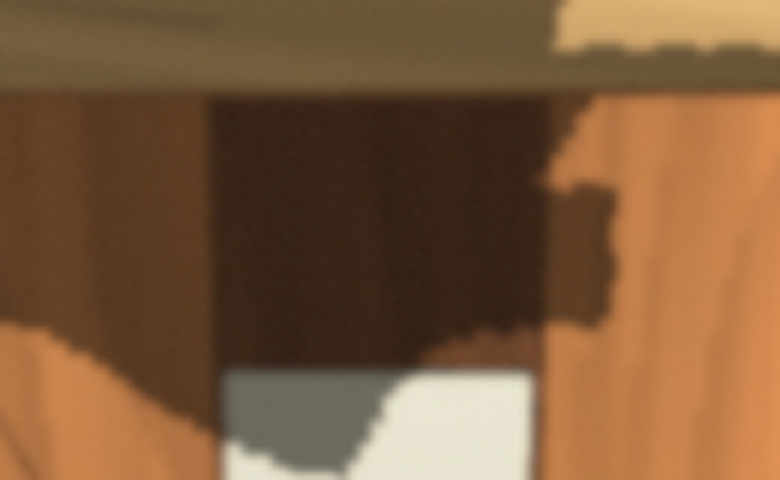

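```bash
python3 - <<'E'
from h import *
import json
V=json.load(open("views.json"))
def P(v,off,s,pts,z): return onplane("wrist",np.array(pts,float)/s+np.array(off)-.5+.5/s,z,*V[v]).round(4)
k=((270,45),4.4)
print("near end L,R",P("vH",*k,[(88,38),(295,38)],.03).tolist())
print("lip inner",P("vH",*k,[(97,303),(292,303)],.033).tolist())
k2=((270,190),4.4)
print("fixed inner",P("vH",*k2,[(510-396,306),(681-396,306)],.033).tolist())
print("fixed end",P("vH",*k2,[(512-396,398),(680-396,398)],.033).tolist())
kb=((260,90),6)
print("edge bench ends",P("vB",(0,0),1,[(183,106),(464,106)],.07).tolist())
print("mouth",P("vB",*kb,[(212,93),(550,93)],.07).tolist())
print("plate end",P("vB",*kb,[(222,369),(533,371)],.07).tolist())
for v in V:
    d=np.load(f"pics/{v}.npy");C=cloud("wrist",d,*V[v])
    if v=="vH": print("bed z",C[200:230,305:330,2].mean(),"brush",C[200,410],C[280,410],"oil",C[245,225])
    else: print("plate z",C[180:230,305:340,2].mean(),"bench",C[150:200,270:285,2].mean())
E
```

```text
near end L,R [[0.3748, 0.2158, 0.03], [0.3838, 0.264, 0.03]]
lip inner [[0.4345, 0.2054, 0.033], [0.4434, 0.253, 0.033]]
fixed inner [[0.6101, 0.1726, 0.033], [0.6191, 0.221, 0.033]]
fixed end [[0.6399, 0.1669, 0.033], [0.649, 0.2156, 0.033]]
edge bench ends [[0.4917, -0.342, 0.07], [0.4534, -0.0284, 0.07]]
mouth [[0.4755, -0.2173, 0.07], [0.4678, -0.1544, 0.07]]
plate end [[0.5268, -0.2103, 0.07], [0.5198, -0.1498, 0.07]]
bed z 0.03444254926338685 brush [0.56280845 0.3259056  0.01986287] [0.67582455 0.31489874 0.01990224] oil [0.57315633 0.09149489 0.03614816]
plate z 0.07167492465618304 bench 0.07201513394256404
```

Measurements agree: the holder runs 239 mm from end to stop (240 given), with yaw -10.4°, and the bench yaw is 7.0°. The plate centre is about 131 mm behind the edge, so I need to slide it about 109 mm. Pressing now.

```bash
python3 - <<'E'
from h import *
q=down(187)
move_to((.622,-.167,.11),q); 
move_l((.622,-.167,.080),max_speed=.08); wait(.3)
f0=get_obs()["contact_force"]
s=move_l((.622,-.167,.062),max_speed=.012,stop_force=5)
o=get_obs();print(s,o["tcp_pos"],f0,o["contact_force"]-f0,o["time_s"]); wait(.3)
o=get_obs();print(o["tcp_pos"],o["contact_force"]-f0)
np.save("f0.npy",f0)
E
```

```text
True [ 0.62204007 -0.1670248   0.07003836] [-0.81105108 -0.02315565 -0.22828188] [-0.33458586  0.35861179  7.60666276] 6.9583
[ 0.62209626 -0.16704548  0.07004691] [0.2025889  0.76570146 6.39111169]
```

```bash
cat > slide.py <<'E'
from h import *
import sys
dist=float(sys.argv[1]); f0=np.load("f0.npy"); u=np.array([np.cos(np.radians(7)),np.sin(np.radians(7))])
o=get_obs();z=float(sys.argv[2]) if len(sys.argv)>2 else o["tcp_pos"][2];p=o["tcp_pos"][:2].copy()
n=int(np.ceil(dist/.012))
for i in range(n):
    p=p-u*dist/n
    move_l((p[0],p[1],z),max_speed=.03)
    o=get_obs();f=o["contact_force"]-f0
    print(o["time_s"],o["tcp_pos"].round(4),f.round(1),round(z,5))
    z-=np.clip((7.5-f[2])*4e-5,-3e-4,2e-4)
    if f[2]>14: print("high");break
E
python3 slide.py .012
```

```text
7.7917 [ 0.6099 -0.1685  0.0701] [0.3 1.  3.9] 0.07005
```

```bash
python3 slide.py .024 .0698; python3 - <<'E'
from h import *
im,d=grab_frame("side");cv2.imwrite("pics/s1.png",cv2.resize(im[120:300,240:480,::-1],None,fx=3.3,fy=3.3,interpolation=2))
E
```

```text
8.35 [ 0.5977 -0.1701  0.0701] [-1.9  0.1  7.8] 0.0698
8.9 [ 0.5858 -0.1716  0.07  ] [-1.3 -0.5  8.7] 0.06981
```

View pics/s1.png

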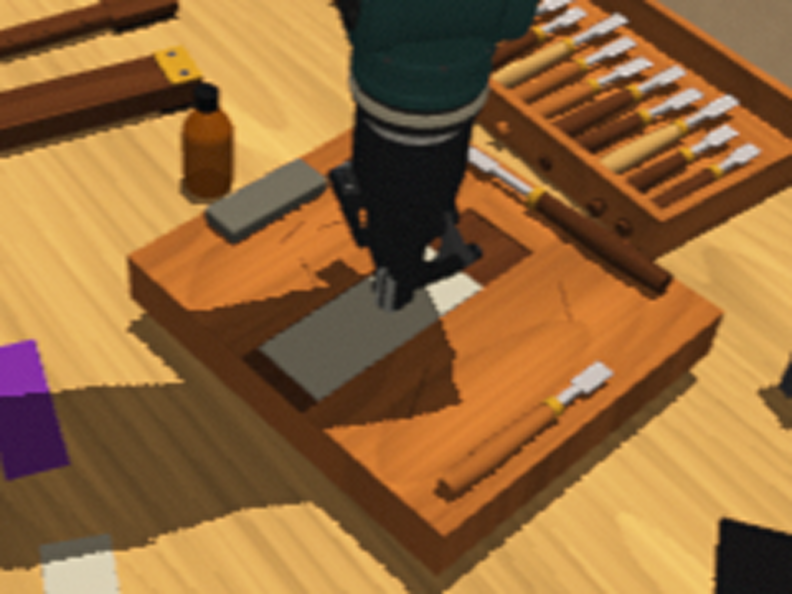

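The picture shows the plate following the finger, its near end at crop (290,370), about 15 mm from the front edge. I'll slide the remaining ~73 mm.

```bash
python3 slide.py .072 .0698; python3 - <<'E'
from h import *
im,d=grab_frame("side");cv2.imwrite("pics/s2.png",cv2.resize(im[120:300,240:480,::-1],None,fx=3.3,fy=3.3,interpolation=2))
o=get_obs();p=o["tcp_pos"]
move_l((p[0],p[1],.12),max_speed=.1)
# look from further back/up
move_to((.49,-.18,.28),down(187)); wait(.2)
o=get_obs();im,d=grab_frame("wrist");cv2.imwrite("pics/w2.png",im[:,:,::-1])
import json;json.dump([o["tcp_pos"].tolist(),list(map(float,o["eef_rot"]))],open("w2.json","w"));print(o["time_s"])
E
```

```text
9.5083 [ 0.5737 -0.1732  0.07  ] [-1.5  0.5  8.8] 0.0698
10.0583 [ 0.5618 -0.1746  0.0701] [-1.1  0.1  7.5] 0.06985
10.6083 [ 0.5499 -0.176   0.07  ] [-1.1  0.1  8.3] 0.06985
11.1583 [ 0.538  -0.1775  0.07  ] [-1.2 -1.3  7.6] 0.06988
11.7083 [ 0.5261 -0.179   0.07  ] [-0.8 -0.5  7.8] 0.06989
12.2583 [ 0.5142 -0.1804  0.07  ] [-1.3 -0.7  7.4] 0.0699
13.85
```

View pics/w2.png

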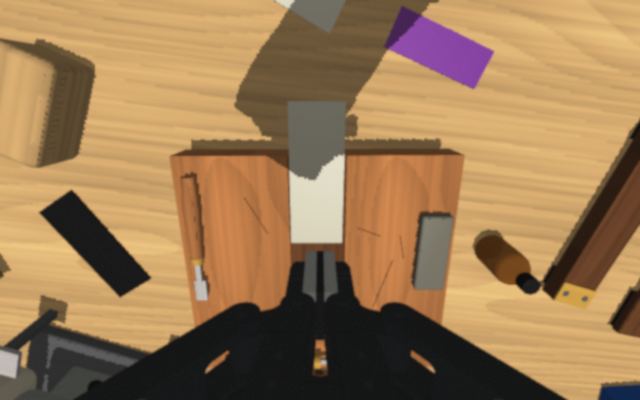

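The plate hangs out over the edge, spanning pixels (289,101) to (344,243), with the bench edge at row ~153. I'll measure the overhang and pose.

```bash
python3 - <<'E'
from h import *
import json
V=json.load(open("w2.json"))
im=cv2.imread("pics/w2.png")
b=im[80:270,260:380].astype(int)
hsv=cv2.cvtColor(im,cv2.COLOR_BGR2HSV)
m=(hsv[...,1]<75)&(hsv[...,2]>60); mm=np.zeros_like(m);mm[85:260,270:365]=m[85:260,270:365]
k,l,s,c=cv2.connectedComponentsWithStats(mm.astype(np.uint8));i=1+np.argmax(s[1:,4]);print(s[i])
cn=cv2.findContours((l==i).astype(np.uint8),0,1)[0];cn=max(cn,key=len)
w=onplane("wrist",cn[:,0],.07,*V);r=cv2.minAreaRect((w[:,:2]*1000).astype(np.float32));print(r)
e=onplane("wrist",[(172,153.5),(463,153.5)],.07,*V);print("edge",e.round(4).tolist(),e.mean(0))
u=np.array([np.cos(np.radians(7)),np.sin(np.radians(7))])
print("centre behind edge mm",(np.array(r[0])-1000*e.mean(0)[:2])@u)
E
```

```text
[ 288  101   58  143 7876]
((496.45855712890625, -183.94500732421875), (160.72946166992188, 61.55482482910156), 6.75779390335083)
edge [[0.4894, -0.3415, 0.07], [0.4514, -0.0295, 0.07]] [ 0.47039401 -0.1854646   0.07      ]
centre behind edge mm 26.055460422175138
```

```bash
python3 - <<'E'
from h import *
import json
q=down(186.9)
gripper_to(.085,60)
move_to((.4459,-.1899,.11),q)
move_l((.4459,-.1899,.0435),max_speed=.08,stop_force=10); wait(.1)
print(get_obs()["tcp_pos"])
gripper_to(.055,60)
o=get_obs();print(o["time_s"],o["tcp_pos"],o["width"],o["contact_force"])
for n in ("side","scene"):
    im,d=grab_frame(n);cv2.imwrite(f"pics/g_{n}.png",cv2.resize((im[120:300,240:480] if n=="side" else im[130:260,190:400])[:,:,::-1],None,fx=3.3,fy=3.3,interpolation=2))
E
```

```text
[ 0.44620843 -0.19008468  0.04397543]
16.8833 [ 0.44602629 -0.1899469   0.04371955] 0.057822993375103514 [-1.30085998  0.58231129  4.02239117]
```

View pics/g_side.png

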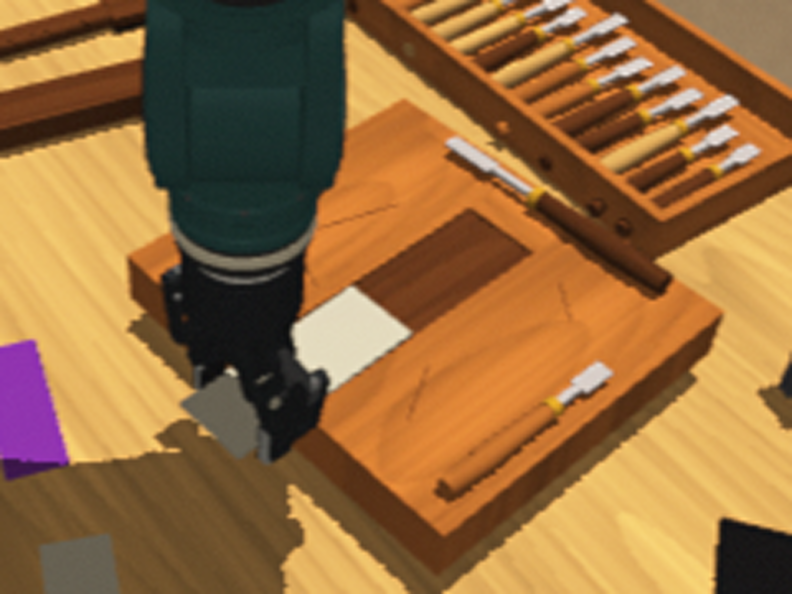

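The fingers hold the overhang by its long sides at crop (260,400), with width 57.8 mm. Lifting slowly, then checking tilt.

```bash
python3 - <<'E'
from h import *
import json
p=get_obs()["tcp_pos"]
move_l((p[0],p[1],.10),max_speed=.04); wait(.2)
o=get_obs();print(o["time_s"],o["tcp_pos"],o["width"],o["contact_force"])
V=(o["tcp_pos"],o["eef_rot"])
im,d=grab_frame("wrist");cv2.imwrite("pics/w3.png",im[:,:,::-1]);np.save("pics/w3.npy",d)
json.dump([V[0].tolist(),list(map(float,V[1]))],open("w3.json","w"))
im,d=grab_frame("side");cv2.imwrite("pics/s3.png",im[:,:,::-1]);np.save("pics/s3.npy",d)
C=cloud("side",d);hsv=cv2.cvtColor(im,cv2.COLOR_RGB2HSV)
m=(hsv[...,1]<60)&(hsv[...,2]>70)&(C[...,2]>.1)&(C[...,2]<.15)&(C[...,0]>.35)&(C[...,0]<.6)&(abs(C[...,1]+.19)<.06)
P=C[m];print(len(P));P0=P.mean(0);A=np.linalg.lstsq(np.c_[P[:,:2]-P0[:2],np.ones(len(P))],P[:,2],rcond=None)[0];print("plane",A,P0)
E
```

```text
18.75 [ 0.44602456 -0.18993936  0.09989925] 0.05795596325879033 [-0.94852295  0.29359876 -0.68229673]
974
plane [-0.01604836  0.00293779  0.12427898] [ 0.49810996 -0.18447857  0.12427898]
```

View pics/w3.png

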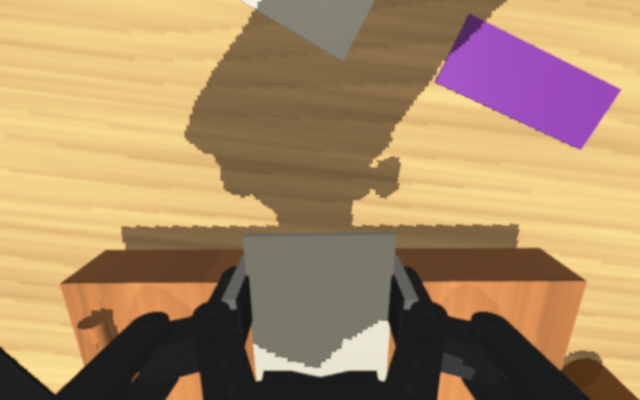

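View pics/s3.png

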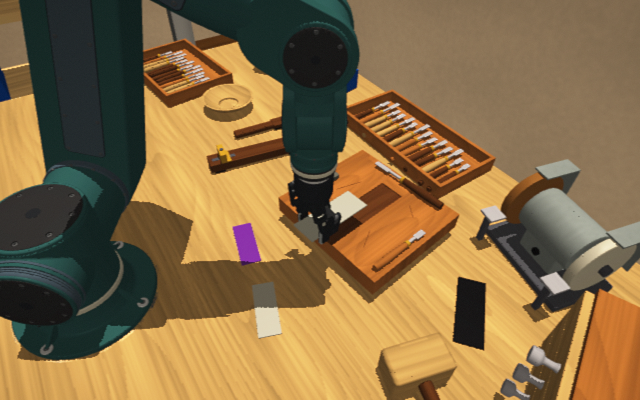

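The plate is held level (tilt under 1°). Near end in the wrist view is at row ~235, columns 244–396. I'll compute its pose in the tool frame and then move above the holder.

```bash
python3 - <<'E'
from h import *
import json
V=json.load(open("w3.json"));im=cv2.imread("pics/w3.png")
w=onplane("wrist",[(244.5,235.5),(395.5,233.5),(389,330)],.1258,*V);print(w.round(4).tolist())
Rm=R.from_quat([V[1][1],V[1][2],V[1][3],V[1][0]]).as_matrix()
t=(w-np.array(V[0]))@Rm;print("tool",t.round(4).tolist(), np.linalg.norm(w[0]-w[1]))
cv2.imwrite("pics/w3c.png",cv2.resize(im[215:390,190:450],None,fx=3,fy=3,interpolation=2))
E
```

```text
[[0.4206, -0.2241, 0.1258], [0.4127, -0.1657, 0.1258], [0.458, -0.1597, 0.1258]]
tool [[0.0294, -0.0308, -0.0259], [0.0302, 0.0281, -0.0259], [-0.0155, 0.0286, -0.0259]] 0.058883257145147506
```

View pics/w3c.png

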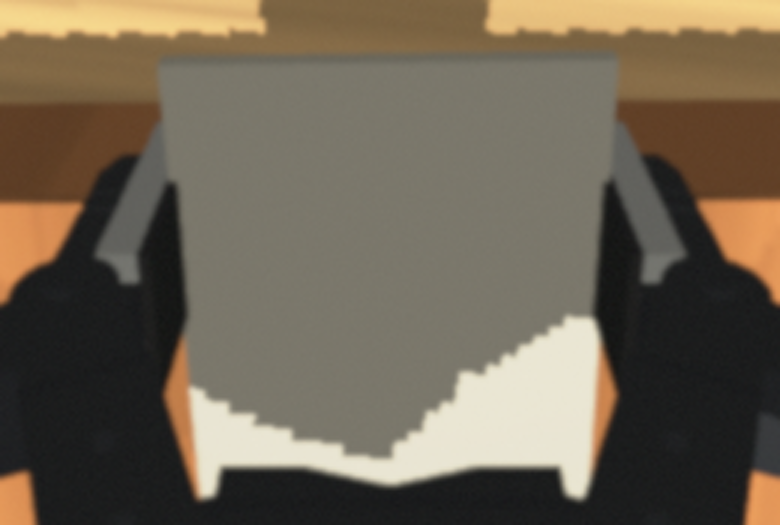

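```bash
python3 - <<'E'
from h import *
import json
p=get_obs()["tcp_pos"]
move_l((p[0],p[1],.17),max_speed=.12)
q=down(180-10.4)
move_l((.4823,.2218,.17),rot=q,max_speed=.15)
move_l((.4823,.2218,.05),rot=q,max_speed=.08); wait(.2)
o=get_obs();print(o["time_s"],o["tcp_pos"],o["width"],o["contact_force"])
im,d=grab_frame("wrist");cv2.imwrite("pics/w4.png",im[:,:,::-1])
json.dump([o["tcp_pos"].tolist(),list(map(float,o["eef_rot"]))],open("w4.json","w"))
im,d=grab_frame("side");cv2.imwrite("pics/s4.png",cv2.resize(im[90:220,190:380,::-1],None,fx=4,fy=4,interpolation=2))
im,d=grab_frame("scene");cv2.imwrite("pics/c4.png",cv2.resize(im[200:340,300:480,::-1],None,fx=4,fy=4,interpolation=2))
E
```

```text
24.3417 [0.48242153 0.22184067 0.05021727] 0.05798324995490224 [ 0.28052187  0.03831089 -1.78025145]
```

View pics/w4.png

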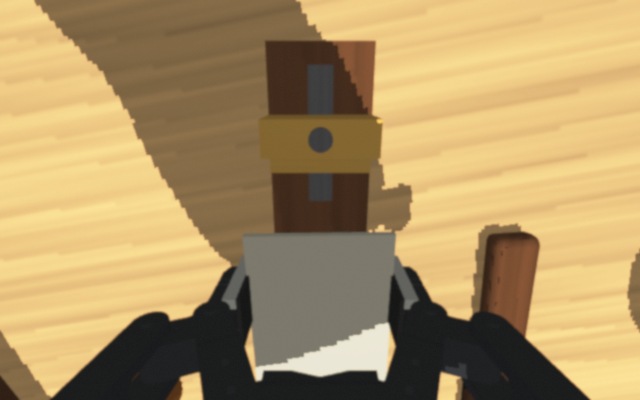

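View pics/s4.png

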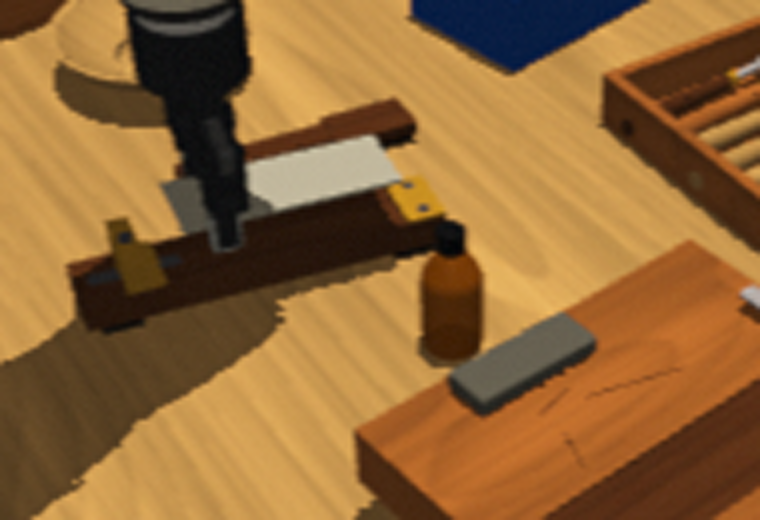

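View pics/c4.png

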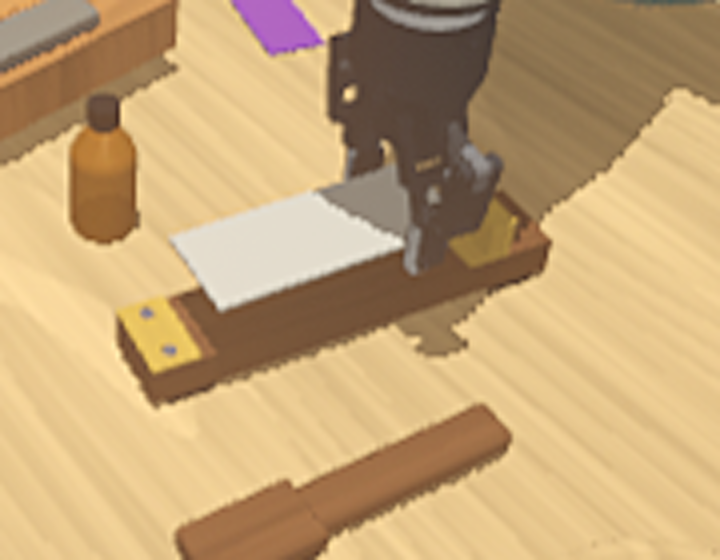

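The plate (mid-column 320) is centred on the bar (mid-column 321), and both outside views show it lined up short of the fixed stop. Lowering gently.

```bash
python3 - <<'E'
from h import *
import json
move_l((.4823,.2218,.0125),max_speed=.06); wait(.15)
o=get_obs();f0=o["contact_force"]
s=move_l((.4823,.2218,.003),max_speed=.01,stop_force=4); 
o=get_obs();print(s,o["time_s"],o["tcp_pos"],o["width"],o["contact_force"]-f0)
im,d=grab_frame("side");cv2.imwrite("pics/s5.png",cv2.resize(im[90:200,190:330,::-1],None,fx=5,fy=5,interpolation=2))
E
```

```text
True 26.0083 [0.48230929 0.22180871 0.0073386 ] 0.058142452285653796 [0.51953138 0.20292312 6.45894353]
```

View pics/s5.png

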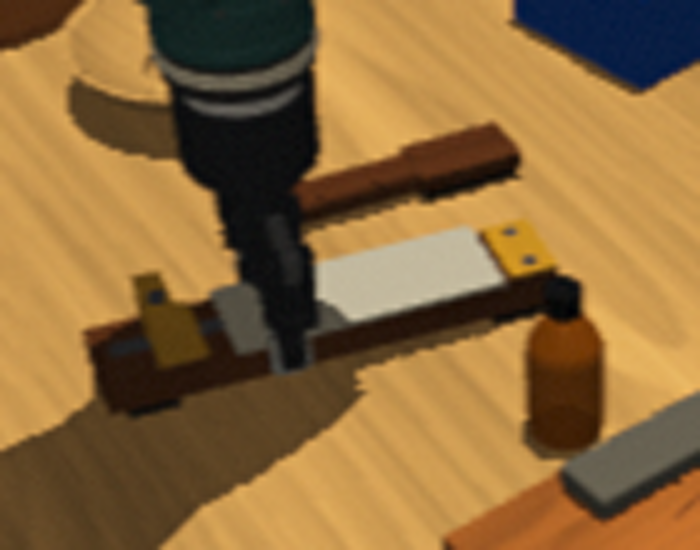

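The plate is on the bed just short of the fixed stop (crop ~(490,255)), and contact came at the expected height. Releasing, then looking.

```bash
python3 - <<'E'
from h import *
import json
gripper_to(.066); gripper_to(.082)
wait(.2)
move_l((.4823,.2218,.12),max_speed=.08)
gripper_to(0,60)
u=np.array([.9836,-.1805]);S=np.array([.439,.2297])
p=S-u*.10
move_to((p[0],p[1],.20),down(169.6)); wait(.2)
o=get_obs();print(o["time_s"],o["tcp_pos"],o["width"],o["contact_force"])
im,d=grab_frame("wrist");cv2.imwrite("pics/w6.png",im[:,:,::-1])
for n,s in (("side",np.s_[110:180,190:330]),("scene",np.s_[220:310,300:450])):
    im,d=grab_frame(n);np.save(f"pics/{n}6.npy",d);cv2.imwrite(f"pics/{n}6.png",im[:,:,::-1]);cv2.imwrite(f"pics/{n}6c.png",cv2.resize(im[s][:,:,::-1],None,fx=5,fy=5,interpolation=2))
E
```

```text
30.0167 [0.3412617  0.24753745 0.19934616] 0.00023124538492765728 [ 0.05574631  0.50759559 -1.02413458]
```

View pics/side6c.png

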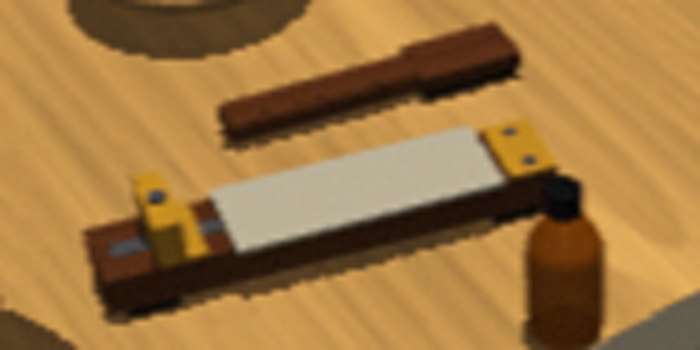

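View pics/scene6c.png

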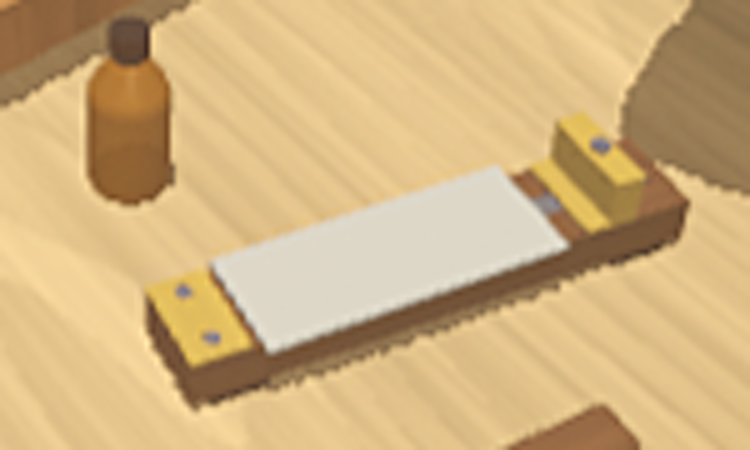

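View pics/w6.png

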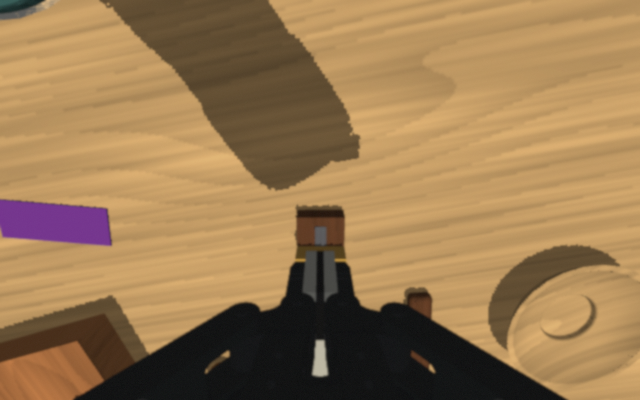

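Plate lies flat, square and free on the bed; the sliding stop sits ~15 mm back. Now I'll push the thumb block with force-limited moves.

```bash
python3 - <<'E'
from h import *
u=np.array([.9836,-.1805]);S=np.array([.439,.2297])
def go(s,z,**k):
    p=S+u*s; r=move_l((p[0],p[1],z),max_speed=k.pop("v",.1),**k)
    o=get_obs();t=o["tcp_pos"];print(r,round(o["time_s"],2),"s",((t[:2]-S)@u).round(4),t[2].round(4),(o["contact_force"][:2]@u).round(2),o["contact_force"][2].round(2));return r
go(-.056,.10)
go(-.056,.042,v=.08,stop_force=8); wait(.2)
go(-.030,.042,v=.02,stop_force=2.5)
E
```

```text
False 31.41 s -0.0559 0.1004 -0.09 0.85
False 32.28 s -0.0558 0.0423 0.54 0.17
True 33.37 s -0.0379 0.0417 -0.62 -0.44
```

```bash
python3 - <<'E'
from h import *
u=np.array([.9836,-.1805]);S=np.array([.439,.2297])
p=S-u*.010
r=move_l((p[0],p[1],.042),max_speed=.012,stop_force=11)
for i in range(2):
    o=get_obs();t=o["tcp_pos"];print(r,round(o["time_s"],2),"s",((t[:2]-S)@u).round(4),t[2].round(4),(o["contact_force"][:2]@u).round(2),o["contact_force"][2].round(2));wait(.1)
for n,s in (("side",np.s_[110:180,190:330]),("scene",np.s_[220:310,300:450])):
    im,d=grab_frame(n);cv2.imwrite(f"pics/{n}7c.png",cv2.resize(im[s][:,:,::-1],None,fx=5,fy=5,interpolation=2))
E
```

```text
True 34.92 s -0.019 0.0414 -0.13 0.12
True 35.02 s -0.0193 0.0412 -0.18 0.17
```

View pics/side7c.png

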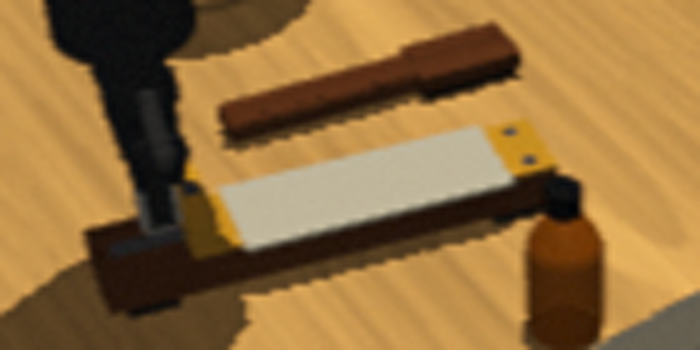

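View pics/scene7c.png

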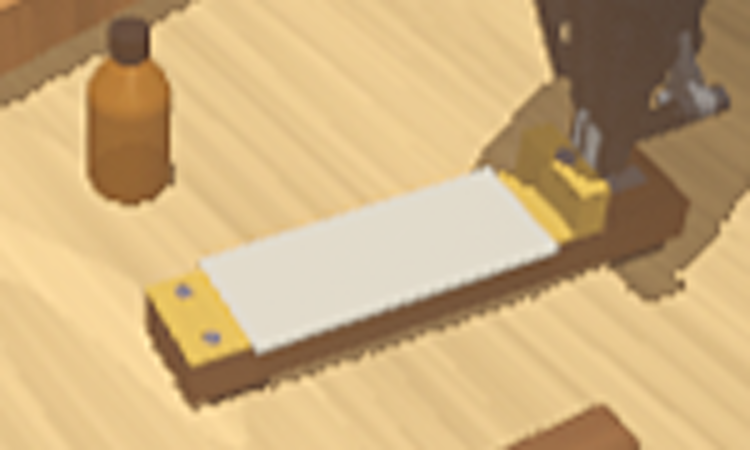

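Both views show the plate touching the fixed stop and the lip, with the push ending at the expected travel. One more gentle push will confirm it's a hard stop; then I'll back off and measure.

```bash
python3 - <<'E'
from h import *
u=np.array([.9836,-.1805]);S=np.array([.439,.2297])
p=S-u*.014
r=move_l((p[0],p[1],.042),max_speed=.008,stop_force=11)
o=get_obs();t=o["tcp_pos"];print(r,round(o["time_s"],2),"s",((t[:2]-S)@u).round(4),(o["contact_force"][:2]@u).round(2))
p=S-u*.05; move_l((p[0],p[1],.042),max_speed=.06)
move_l((p[0],p[1],.15),max_speed=.12)
p=S+u*.0; move_to((p[0],p[1],.25),down(169.6)); wait(.2)
o=get_obs();V=(o["tcp_pos"],o["eef_rot"])
im,d=grab_frame("wrist");cv2.imwrite("pics/w8.png",im[:,:,::-1])
import json;json.dump([V[0].tolist(),list(map(float,V[1]))],open("w8.json","w"));print(o["time_s"],o["contact_force"])
for n,s in (("side",np.s_[110:180,190:330]),("scene",np.s_[220:310,300:450])):
    im,d=grab_frame(n);cv2.imwrite(f"pics/{n}8.png",im[:,:,::-1]);cv2.imwrite(f"pics/{n}8c.png",cv2.resize(im[s][:,:,::-1],None,fx=5,fy=5,interpolation=2))
E
```

```text
True 35.7 s -0.0191 -0.2
38.1417 [ 0.13692381  0.40813341 -0.24223437]
```

View pics/w8.png

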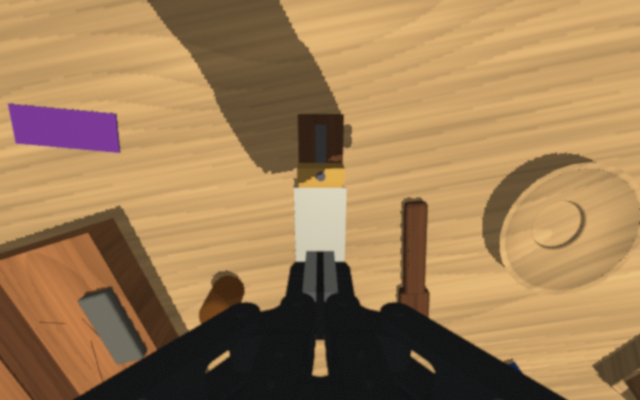

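View pics/scene8c.png

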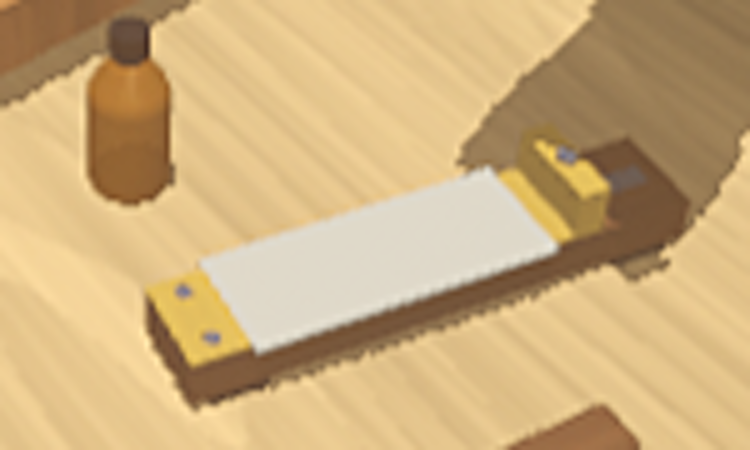

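View pics/side8c.png

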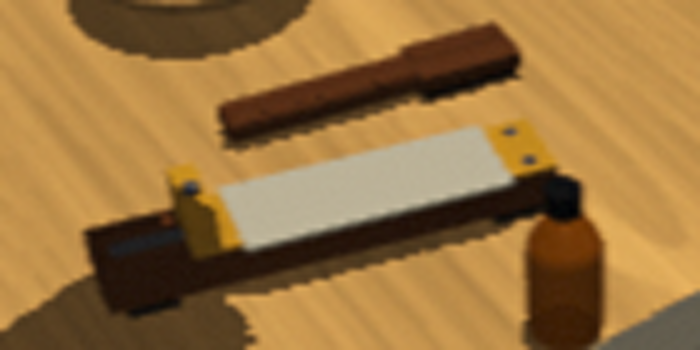

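```bash
python3 - <<'E'
from h import *
for n,s in (("scene",np.s_[240:310,330:430]),("side",np.s_[125:165,230:300])):
    im=cv2.imread(f"pics/{n}8.png");h=cv2.cvtColor(im,cv2.COLOR_BGR2HSV);m=np.zeros(h.shape[:2],np.uint8);m[s]=((h[...,1]<55)&(h[...,2]>120))[s]
    k,l,st,c=cv2.connectedComponentsWithStats(m);i=1+np.argmax(st[1:,4])
    cn=max(cv2.findContours((l==i).astype(np.uint8),0,1)[0],key=len)
    w=onplane(n,cn[:,0],.033)[:,:2];r=cv2.minAreaRect((w*1000).astype(np.float32))
    u=np.array([.9836,-.1805]);v=np.array([.1805,.9836]);F=np.array([.6146,.1968]);c=np.array(r[0])/1000-F
    print(n,r,"holder x,y",85+1000*c@u,1000*c@v)
finish_job();print(get_obs()["time_s"])
E
```

```text
scene ((539.8985595703125, 214.32785034179688), (62.086631774902344, 159.26271057128906), 79.68008422851562) holder x,y 8.359886206665024 3.756783598632816
side ((536.8805541992188, 208.44580078125), (58.481689453125, 154.90472412109375), 79.56132507324219) holder x,y 6.45308606933591 -2.573550318603527
the job is handed in; nothing more can be done
the job is handed in; nothing more can be done
```

I mounted the honing plate in the stone holder and handed the job in at about 38 s of the 58 s limit. The hand-in gives no verdict.

- **Sliding:** I pressed on the face with 4–9 N (limit 20 N) and slid the plate until its centre was about 26 mm behind the edge (range 10–45 mm).
- **Placing:** I gripped the long sides of the overhang and lifted the plate level, with under 1° of tilt. I then laid it on the bed about 4 mm short of the fixed stop and let go.
- **Snugging:** I pushed the sliding stop up with the push set to stop at about 11 N. A second push stopped within 0.1 mm of the same place, so it was against a hard stop. I read the force only after each stop, when it was near zero, so I did not see the peak.

**Last checks:**
- No gap shows at either stop in the two room views, the gripper was clear, and the brush and bottle had not visibly moved. I took no final look at the tools on the bench.
- Both room views put the plate's angle about 0.1° from the holder's measured axis.
- **Readings that disagreed:** across the bed, the scene view puts the plate at +3.8 mm and the side view at -2.6 mm, both within the 8 mm limit. Along the bed they read 8.4 and 6.5 mm, where 5 mm is expected and 7.5 mm is the limit, so the scene reading is over. I take that as camera calibration error (about 2 mm) plus coarse pixels. The wrist view shows the plate centred on the bar, and the hard stop supports the snug position.

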